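# Set out the slide-test station and consolidate the bottle trays

### The arm

A 6-joint arm with a two-finger parallel gripper is mounted at the origin on the work surface. World frame = base frame: x ahead of the robot, y to its left, z up, the work surface at z = 0. Lengths are in m, angles in rad, forces in N, time in s.
With the tool pointing down it reaches from about 0.35 to 0.775 m from the base axis. Payload 7.3 kg.
Tool frame: the origin (TCP) lies at the centre of the arm's flange, where the gripper is bolted on; the fingertips stand 178 mm ahead of it and the grasp point (between the pads) lies 159 mm ahead of it (tip_extent is the distance from the TCP to the fingertips, in m); z points along the fingers, y is the line along which they close (so a half turn about z gives the same grasp; the last joint's range is limited). The gripper opens to 92 mm and grips with 3 to 60 N. Pads are 19 mm wide; open, the fingers measure 130 mm over their backs; the gripper's body (75 mm by 190 mm) begins 47 mm behind the grasp point.
Start: joints at [-1.484, 0.342, 1.524, -0, 1.275, -0.146], TCP at [0.121, -0.511, 0.405] pointing down, gripper open.
Joint ranges: [-2.53, 2.53], [-0.77, 2.02], [0.04, 2.7], [-1, 4.14], [0.28, 2.66], [-3.11, 3.11]. Speed limits (rad/s): [2.57, 2.57, 3.14, 3.14, 3.14, 3.14].

### API

Orientations are given as [roll, pitch, yaw] about the fixed x, y, z axes, in that order (R = Rz(yaw) Ry(pitch) Rx(roll)).
In Python, from cell import * gives the robot as it stands.
- The arm moves only by the tool arm_command, never from a script. Its arguments are lists of equal length, an entry for each row: "xyz": the shift along the world's x, y, z in mm, a list of three; "spin": the turn about the world's z in degrees. In form: {"xyz": [[tx, ty, tz], ...], "spin": [spin, ...]}. A call has 1 to 20 rows; each row shifts and turns the commanded pose from where the row before left it; what a row does not reach is not made up. A row lasts 1/10 s, in which the tool goes at most 50 mm and 8.59 degrees, less where a joint would pass 70% of its speed; a pose out of reach is approached as far as the arm can. A call with a gripper value outside its range is refused whole. "jaw" is the opening, from -1 (shut) to 1 (fully open), set as the call begins (left out, the last holds). The fingers move at their own pace and stop on an object; "squeeze" is the grip in N (left out, the last holds). Time passes only in rows, so rows that do not move let the fingers close. It gives the time, the measured TCP pose, the force, the opening and the grip force at its end, in the units of the state.
- observe(): the state, without advancing time (a new reading comes with each control period).
- read_camera(name): name is "side" or "top"; returns a dict with "img" (384x512x3 uint8, red, green, blue), "depth" (384x512 float32, m along the optical axis (not along the pixel's ray), 0 where there is no reading), "fx", "fy", "cx", "cy" (pixels), "world_from_camera" (4x4, takes a point from camera to world coordinates). Camera axes: x right, y up, looking along -z (the intrinsics and any distortion apply to the point x, -y, -z); pixel columns grow to the right and rows downward; lengths in m; the calibration is good to about 2 mm. A picture is of the moment at which its call begins.
- hand_in(): hands the job in; it is judged then, once.
The state is a dict: "time": time; "qpos": joint angles; "qvel": joint speeds; "joint_efforts": joint torques, N m; "tool_pos": TCP position; "tool_rot": TCP orientation; "contact_force": force on the tool from outside, world axes, zero at the start; "torque": the same for the moment, N m; "opening": finger opening in m; "grip_force": force on a finger pad.
Only numpy, scipy, OpenCV 4.12 (cv2) and the standard library are available. Lean on these libraries where they do the work, as an engineer would, in place of code of your own. Each camera call takes 0.05 s, during which the arm holds its last target. There are 200 camera calls.

### The job

Set out this slide-test bench, left and right as the robot sees them: take the lone dropper bottle out of its tray and stand it in the free place between the two bottles of the other tray, then stack the emptied tray squarely on the spare empty tray, its foot seated down inside the rim. Stand the discard beaker to the right of the glass ring plate, and the tip rack to the right of the beaker, with gaps of about 2 cm, both centred on the plate's own middle line and the rack square with the plate, long sides parallel. Keep bottles, beaker and rack upright all the time, and leave the tray being filled and the spare tray where they stand.

Things in the scene. Friction and masses are not known exactly. Their poses are not given: they have to be found in the camera images.
- bottle_last: Amber dropper bottle with black cap, 27 mm across (straight sides up to 40 mm), 62 mm high. Origin: centre of its underside. At the start it stands alone in the +y compartment of tray_from.
- bottle_a: Amber dropper bottle with black cap, 27 mm across (straight sides up to 40 mm), 62 mm high. Origin: centre of its underside. Stands in the +y compartment of tray_fill and stays there.
- bottle_b: Amber dropper bottle with black cap, 27 mm across (straight sides up to 40 mm), 62 mm high. Origin: centre of its underside. Stands in the -y compartment of tray_fill and stays there.
- tray_from: White bottle tray 54 x 136 x 30 mm with 3 compartments in a row, centres at y = -44, 0, +44 mm, each 48 (x) by 42 (y) mm; walls 3 mm thick, dividers 22 mm high, inner floor at 6.5 mm. Its foot, 38 x 120 mm, lifts the outer walls 4 mm off the bench. Origin: centre of the foot's underside; y along the row. Loose, 0.1 kg, to be emptied and stacked.
- tray_fill: Loose tray of the same shape, size and axes as tray_from. Holds bottle_a and bottle_b, its middle compartment is free; it stays where it is.
- tray_spare: Loose empty tray of the same shape, size and axes as tray_from. It stays where it is; the emptied tray goes on top of it, either way round: seated, the upper foot goes 4 mm down inside the lower rim with 5 mm to spare on each side, and the upper origin is 26 mm above the lower.
- tip_rack: Grey pipette tip rack full of yellow tips, 62 (x) x 80 (y) mm, its body 42 mm high, the tips standing 8 mm above that. Loose, about 0.13 kg. Origin: centre of its underside, y along its long sides.
- beaker: Empty pale plastic beaker, round, 58 mm across, 68 mm high, wall 2 mm. Loose, about 0.05 kg. Origin: centre of its underside, z up.
- ring_plate: Glass test plate with 4 x 5 black rings, 105 (x) x 130 (y) x 5 mm, lying fixed on the bench. Origin: centre of its underside; its x points away from the robot, its y to the left, so its right edge is at y = -65 mm and its own middle line is its y axis. It lies turned by up to 0.22 rad.
Not all that is in view belongs to the job. Leave any red look-alike of the beaker alone.

How it is judged:
At the end, for the whole second after the job is handed in: Three bottles upright in tray_fill, bottle_last in the middle; tray_from seated level on tray_spare (9 mm, 0.2 rad); beaker and rack on the bench within 18 mm of the plate's y axis, gaps 4 to 36 mm, rack parallel within 0.2 rad; tray_fill and tray_spare moved under 40 mm; all at rest (x of bottle_last in the frame of tray_fill between -0.014 and 0.014 m and y of bottle_last in the frame of tray_fill between -0.011 and 0.011 m and z of bottle_last in the frame of tray_fill between 0.003 and 0.011 m and angle between each of bottle_last, bottle_a, bottle_b's own z axis and vertical below 0.15 rad and x of bottle_a in the frame of tray_fill between -0.014 and 0.014 m and y of bottle_a in the frame of tray_fill between 0.0332 and 0.0552 m and z of bottle_a in the frame of tray_fill between 0.003 and 0.011 m and x of bottle_b in the frame of tray_fill between -0.014 and 0.014 m and y of bottle_b in the frame of tray_fill between -0.0552 and -0.0332 m and z of bottle_b in the frame of tray_fill between 0.003 and 0.011 m and x of tray_from in the frame of tray_spare between -0.009 and 0.009 m and y of tray_from in the frame of tray_spare between -0.009 and 0.009 m and z of tray_from in the frame of tray_spare between 0.0235 and 0.0277 m and angle between tray_from's own z axis and vertical below 0.045 rad and angle between the y axis of tray_from and the y axis of tray_spare, either way round below 0.2 rad and x of beaker in the frame of ring_plate between -0.018 and 0.018 m and y of beaker in the frame of ring_plate between -0.13 and -0.098 m and angle between each of beaker, tip_rack's own z axis and vertical below 0.08 rad and height (world z) of each of beaker, tip_rack below 0.006 m and x of tip_rack in the frame of ring_plate between -0.018 and 0.018 m and horizontal distance between tip_rack and beaker between 0.073 and 0.105 m and y of tip_rack in the frame of ring_plate below -0.16 m and angle between the y axis of tip_rack and the y axis of ring_plate, either way round below 0.2 rad and distance of each of tray_fill, tray_spare from where it was at the start of the episode below 0.04 m and linear speed of each of bottle_last, bottle_a, bottle_b, tray_from, beaker, tip_rack below 0.02 m/s); the robot touches nothing.
It fails at once if a bottle, the beaker or the tip rack is tipped over (more than 0.6 rad) (angle between any of bottle_last, bottle_a, bottle_b, beaker, tip_rack's own z axis and vertical above 0.6 rad).
It also fails if it takes over 115 s, if anything falls off the work surface, if the arm or the gripper's body presses on something with over 40 N, if the wrist force passes 120 N, or if a joint passes its speed limit or range.

## Working session

There is one attempt and no reset: what is moved stays moved. The work goes in short steps, Python scripts to look and compute and a tool call to move; the robot and the scene stay as the last step left them, time stands still between calls to the robot, and variables do not carry over. Pictures are saved under pics/ and viewed, at most 14 in all, crops included, and the job is handed in when it is done.

Besides the shell and the picture viewer there is one more tool, called after "Request:" as name(argument=value, ...) on one line, values as JSON. arm_command: Moves the arm, as the interface text tells. Its arguments: {"type":"object","properties":{"xyz":{"type":"array","items":{"type":"array","items":{"type":"number"}}},"spin":{"type":"array","items":{"type":"number"}},"jaw":{"type":"number"},"squeeze":{"type":"number"}},"required":["xyz","spin"]}

```bash
ls; mkdir -p pics; python3 - <<'E'
from cell import *
import cv2,numpy as np
s=observe();print(s)
for n in("top","side"):
    c=read_camera(n);cv2.imwrite(f"pics/{n}0.png",c["img"][:,:,::-1]);np.savez(f"{n}0.npz",**c)
    print(n,c["fx"],c["fy"],c["cx"],c["cy"],np.round(c["world_from_camera"],3).tolist(),c.keys())
E
```

```text
pics
{'time': 0.0, 'qpos': array([-1.48397453e+00,  3.42694813e-01,  1.52502790e+00, -2.98831223e-05,
        1.27539277e+00, -1.45983330e-01]), 'qvel': array([-5.83948660e-04, -9.57220067e-04, -4.75497492e-05,  3.18632370e-04,
       -9.77892053e-04,  2.70524847e-04]), 'joint_efforts': array([ 4.20894594e-04, -4.31240952e+01, -2.44216257e+01,  7.18799606e-02,
        5.60735771e-02, -1.18567600e-04]), 'tool_pos': array([ 0.12113531, -0.51068659,  0.40405545]), 'tool_rot': array([-3.14008187e+00, -1.93246487e-04,  2.32813703e-01]), 'contact_force': array([ 0.41096972, -0.23165572, -0.66812417]), 'torque': array([ 0.0220672 ,  0.02091816, -0.02857567]), 'grip_force': 0.0, 'opening': 0.09189443873771633}
top 416.7673582191004 416.7673582191004 253.50849871861575 196.00849369737017 [[0.008, 0.999, -0.054, 0.493], [-1.0, 0.008, 0.001, 0.014], [0.001, 0.054, 0.999, 1.144], [0.0, 0.0, 0.0, 1.0]] dict_keys(['img', 'depth', 'fx', 'fy', 'cx', 'cy', 'world_from_camera'])
side 383.50205783145685 383.50205783145685 247.68273336406108 192.53489923475203 [[0.967, 0.192, -0.166, 0.392], [-0.254, 0.75, -0.611, -0.559], [0.008, 0.633, 0.774, 0.763], [0.0, 0.0, 0.0, 1.0]] dict_keys(['img', 'depth', 'fx', 'fy', 'cx', 'cy', 'world_from_camera'])
```

View pics/top0.png

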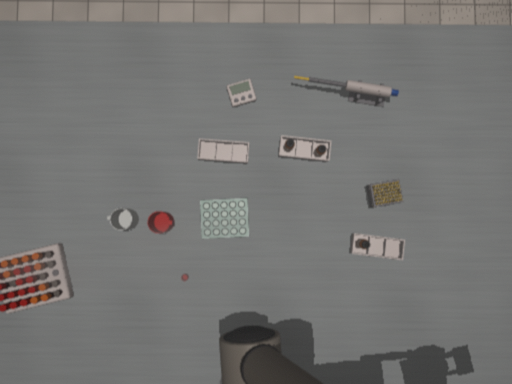

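View pics/side0.png

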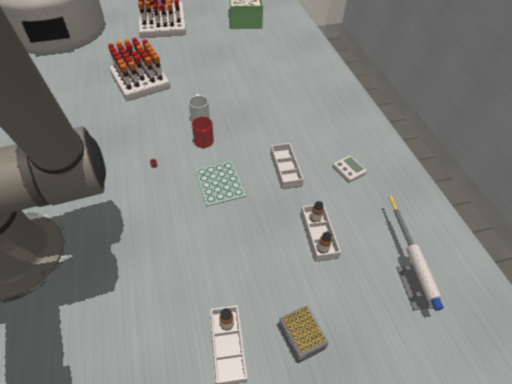

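The top view (up = +x, left = +y) shows the plate at (225,218), the spare tray at (223,151), tray_fill at (305,148), tray_from at (378,247) with its bottle at (362,243), the rack at (386,193), the beaker at (123,219) and the red look-alike at (161,222). The side view agrees.

```bash
cat > h.py <<'E'
from cell import *
import cv2,numpy as np
def pts(c):
    v,u=np.mgrid[0:384,0:512]; d=c["depth"]
    p=np.stack([(u-c["cx"])/c["fx"]*d,-(v-c["cy"])/c["fy"]*d,-d,np.ones_like(d)],-1)
    return (p@c["world_from_camera"].T)[...,:3]
def inrect(P,xy,r,z0,z1):
    return (abs(P[...,0]-xy[0])<r)&(abs(P[...,1]-xy[1])<r)&(P[...,2]>z0)&(P[...,2]<z1)
def rect(Q):  # centre, long-side yaw from +y (deg), dims mm
    c,s,_=cv2.minAreaRect((Q[:,:2]*1000).astype(np.float32))
    b=cv2.boxPoints((c,s,_)); e=[b[1]-b[0],b[2]-b[1]]
    l=max(e,key=np.linalg.norm); a=np.degrees(np.arctan2(-l[0],l[1])); a=(a+90)%180-90
    return np.round(c,1),round(a,1),np.round(sorted(s),1)
E
python3 - <<'E'
from h import *
for n in("top","side"):
    c=np.load(n+"0.npz");P=pts(c);print(n,"bench z",[np.round(np.median(P[...,2][inrect(P,(x,y),.03,-.05,.05)])*1000,1) for x,y in((.3,.1),(.55,-.15),(.7,.2),(.45,-.1))])
    T=np.load("top0.npz");PT=pts(T)
    hsv=cv2.cvtColor(c["img"],cv2.COLOR_RGB2HSV)
    for nm,(u,v),z0,z1,r in(("spare",(223,151),.02,.045,.09),("fill",(305,148),.026,.04,.085),("from",(378,247),.026,.04,.085),("rack",(386,193),.030,.065,.075),("beaker",(123,219),.055,.08,.05),("red",(161,222),.055,.08,.05)):
        m=inrect(PT,PT[v,u],.0,0,0);Q=P[inrect(P,PT[v,u],r,z0,z1)]
        if len(Q)>9:print(nm,len(Q),rect(Q),"z",np.round(np.percentile(Q[:,2],[5,50,95])*1000,1))
    for nm,(u,v) in(("bl",(362,243)),("ba",(289,146)),("bb",(320,151))):
        Q=P[inrect(P,PT[v,u],.035,.05,.08)];print(nm,len(Q),len(Q) and np.round(Q.mean(0)*1000,1))
    # plate by colour
    q=PT[218,225];g=inrect(P,q,.11,-.02,.02)&(hsv[...,0]>60)&(hsv[...,0]<90)&(hsv[...,1]>35)
    k=cv2.morphologyEx(g.astype(np.uint8),cv2.MORPH_OPEN,np.ones((2,2)))>0
    print("plate",g.sum(),rect(P[g]),k.sum(),rect(P[k]),np.median(P[k][:,2]))
E
```

```text
top bench z [np.float64(0.6), np.float64(0.6), np.float64(0.7), np.float64(0.3)]
spare 250 (array([676.,  96.]), np.float32(-4.0), array([ 54.9, 136.1])) z [21.5 29.7 33.5]
fill 211 (array([ 684.5, -124.8]), np.float32(-5.6), array([ 54.8, 136.7])) z [26.9 30.6 35.6]
from 194 (array([ 421.2, -319.9]), np.float32(-6.7), array([ 54. , 137.9])) z [26.9 30.1 34.7]
rack 729 (array([ 563.2, -338.5]), np.float32(10.5), array([62.2, 81.8])) z [38.6 45.  53.1]
beaker 130 (array([489.5, 354.5]), np.float32(37.5), array([57. , 57.1])) z [57.2 66.8 70.8]
red 104 (array([481.6, 257.6]), np.float32(51.2), array([56.8, 56.9])) z [57.4 66.9 71.3]
bl 64 [ 428.6 -276.5   62.8]
ba 62 [690.1 -80.9  62.8]
bb 66 [ 676.4 -164.    62.2]
plate 0 (array([0., 0.]), np.float32(0.0), array([0., 0.])) 0 (array([0., 0.]), np.float32(0.0), array([0., 0.])) nan
side bench z [np.float64(1.8), np.float64(1.4), np.float64(2.2), np.float64(1.7)]
spare 386 (array([675. ,  97.2]), np.float32(-4.0), array([ 55.3, 139.8])) z [20.6 27.2 33.4]
fill 373 (array([ 683.5, -124.1]), np.float32(-5.6), array([ 55.1, 137.4])) z [26.6 31.  36.7]
from 421 (array([ 420.8, -319.3]), np.float32(-6.7), array([ 54. , 136.7])) z [27.7 31.1 34.7]
rack 1502 (array([ 562.6, -338.7]), np.float32(10.2), array([62.4, 80.6])) z [37.7 45.2 52.8]
beaker 189 (array([487.8, 355.1]), np.float32(33.7), array([57.3, 58.3])) z [55.9 64.3 70.9]
red 193 (array([480.5, 257.8]), np.float32(-40.2), array([56.7, 59.4])) z [56.  64.2 70.7]
bl 144 [ 427.5 -281.    62.1]
ba 97 [688.6 -84.6  61.1]
bb 108 [ 674.3 -167.8   61.8]
plate 2 (array([486.6,  45.7]), np.float32(49.9), array([ 0., 46.])) 0 (array([0., 0.]), np.float32(0.0), array([0., 0.])) nan
  return _methods._mean(a, axis=axis, dtype=dtype,
  ret = ret.dtype.type(ret / rcount)
```

```bash
python3 - <<'E'
import cv2
i=cv2.imread("pics/top0.png")[120:270,90:420]
cv2.imwrite("pics/crop1.png",cv2.resize(i,(792,360),interpolation=cv2.INTER_CUBIC))
E
```

```text
(no output)
```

View pics/crop1.png

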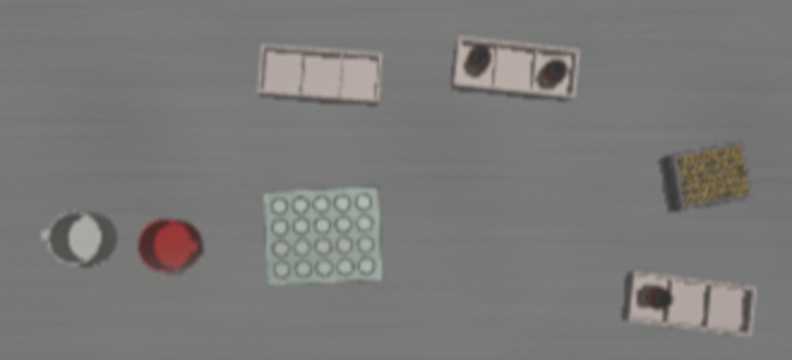

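The crop shows the pale-green plate at about (323,237) and the beaker with a small spout on its left at (45,235). The plate mask needs a different colour test.

```bash
python3 - <<'E'
from h import *
for n in("top","side"):
    c=np.load(n+"0.npz");I=c["img"].astype(int);v,u=np.mgrid[0:384,0:512];W=c["world_from_camera"]
    d=np.stack([(u-c["cx"])/c["fx"],-(v-c["cy"])/c["fy"],-np.ones(u.shape)],-1)@W[:3,:3].T
    P=W[:3,3]+d*((.005-W[2,3])/d[...,2])[...,None]
    roi=inrect(P,(.49,.08),.12,-1,1)
    if n=="top": print(I[218,225],I[205,250:262].tolist())
    for t in(14,20):
        g=roi&(I[...,1]-I[...,0]>t)
        g=cv2.morphologyEx(g.astype(np.uint8),cv2.MORPH_CLOSE,np.ones((7,7)))
        nl,L,st,_=cv2.connectedComponentsWithStats(g);k=1+np.argmax(st[1:,4])
        print(n,t,rect(P[L==k]),st[k,4])
E
```

```text
[133 142 135] [[120, 121, 120], [120, 122, 120], [119, 120, 119], [120, 121, 120], [120, 120, 120], [120, 121, 119], [121, 121, 121], [120, 120, 119], [119, 120, 119], [119, 120, 119], [119, 120, 119], [119, 121, 120]]Traceback (most recent call last):
  File "<stdin>", line 11, in <module>
    return _wrapfunc(a, 'argmax', axis=axis, out=out, **kwds)
    return bound(*args, **kwds)
ValueError: attempt to get argmax of an empty sequence
```

```bash
python3 - <<'E'
from h import *
for n,w in(("top",0),("side",0)):
    c=np.load(n+"0.npz");I=c["img"].astype(int);v,u=np.mgrid[0:384,0:512];W=c["world_from_camera"]
    d=np.stack([(u-c["cx"])/c["fx"],-(v-c["cy"])/c["fy"],-np.ones(u.shape)],-1)@W[:3,:3].T
    P=W[:3,3]+d*((.005-W[2,3])/d[...,2])[...,None]
    roi=inrect(P,(.49,.075),.10,-1,1)
    x=I[...,1]-I[...,0];bg=np.median(x[roi]) if n=="side" else 1
    print(n,np.percentile(x[roi],[5,25,50,75,95]))
    for t in(4,6,9):
        g=roi&(x>t)
        g=cv2.morphologyEx(cv2.morphologyEx(g.astype(np.uint8),cv2.MORPH_CLOSE,np.ones((5,5))),cv2.MORPH_OPEN,np.ones((5,5)))
        nl,L,st,_=cv2.connectedComponentsWithStats(g)
        if nl>1:
            k=1+np.argmax(st[1:,4]);print(t,rect(P[L==k]),st[k,4])
E
```

```text
top [ 0.  1.  2.  7. 11.]
4 (array([494.7,  92.4]), np.float32(2.6), array([107.5, 130.9])) 1891
6 (array([494.7,  92.6]), np.float32(3.1), array([106. , 129.6])) 1836
9 (array([519. ,  92.8]), np.float32(0.8), array([ 54.6, 125.8])) 713
side [ 4.  4.  5. 15. 22.]
4 (array([490.1,  74.7]), np.float32(89.9), array([199.7, 199.8])) 4510
6 (array([493. ,  94.5]), np.float32(3.0), array([110.1, 137.9])) 1666
9 (array([493. ,  93.9]), np.float32(3.4), array([107.5, 134.3])) 1590
```

Plate is at (494, 93), yaw 3°. Everything can be gripped along world x (tool yaw about 90°). The bottle goes first.

Request:
arm_command(xyz=[[22,16.6,-9],[22,16.6,-9],[22,16.6,-9],[22,16.6,-9],[22,16.6,-9],[22,16.6,-9],[22,16.6,-9],[22,16.6,-9],[22,16.6,-9],[22,16.6,-9],[22,16.6,-9],[22,16.6,-9],[22,16.6,-9],[22,16.6,-9],[0,0,0],[0,0,0],[0,0,0]], spin=[5,5,5,5,5,5,5,5,5,5,5,5,5,5,0,0,0], jaw=1, squeeze=15)

```text
time: 1.8
tool_pos: [0.4287, -0.2789, 0.2789]
tool_rot: [-3.142, 0.0, 1.453]
contact_force: [-0.6, -0.3, -1.2]
opening: 0.0921
grip_force: 0.0
```

Request:
arm_command(xyz=[[-1,0,-17],[0,0,-17],[0,0,-17],[0,0,-16],[0,0,0],[0,0,0]], spin=[0,0,0,0,0,0])

```text
time: 2.4
tool_pos: [0.4278, -0.2791, 0.2122]
tool_rot: [3.141, 0.0, 1.453]
contact_force: [0.3, 0.3, 0.2]
opening: 0.0919
grip_force: 0.0
```

Request:
arm_command(xyz=[[0,0,0],[0,0,0],[0,0,0],[0,0,0],[0,0,0],[0,0,0],[0,0,0],[0,0,0],[0,0,0],[0,0,0],[0,0,5],[0,0,20]], spin=[0,0,0,0,0,0,0,0,0,0,0,0], jaw=-1, squeeze=15)

```text
time: 3.6
tool_pos: [0.4276, -0.278, 0.2357]
tool_rot: [-3.138, -0.002, 1.454]
contact_force: [-0.2, 0.6, -0.7]
opening: 0.0259
grip_force: 15.0
```

Request:
arm_command(xyz=[[0,0,20],[0,0,25],[0,0,25],[10,6,10],[20,12,0],[25,15,0],[25,15,0],[25,15,0],[25,15,0],[25,15,0],[25,15,0],[25,15,0],[20,12,0],[16,10,0],[10,5,0],[5,3.5,0],[0,0,0],[0,0,0],[0,0,0]], spin=[0,0,0,0,0,0,0,0,0,0,1,0,0,0,0,0,0,0,0])

```text
time: 5.5
tool_pos: [0.6837, -0.1254, 0.3169]
tool_rot: [-3.141, 0.0, 1.471]
contact_force: [0.7, 0.3, 0.3]
opening: 0.0263
grip_force: 15.0
```

```bash
python3 - <<'E'
from h import *
for n in("top","side"):
    c=read_camera(n);cv2.imwrite(f"pics/{n}1.png",c["img"][:,:,::-1]);np.savez(f"{n}1.npz",**c)
i=cv2.imread("pics/side1.png")[120:300,220:460]
cv2.imwrite("pics/crop2.png",cv2.resize(i,(720,540),interpolation=cv2.INTER_CUBIC))
E
```

```text
(no output)
```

View pics/crop2.png

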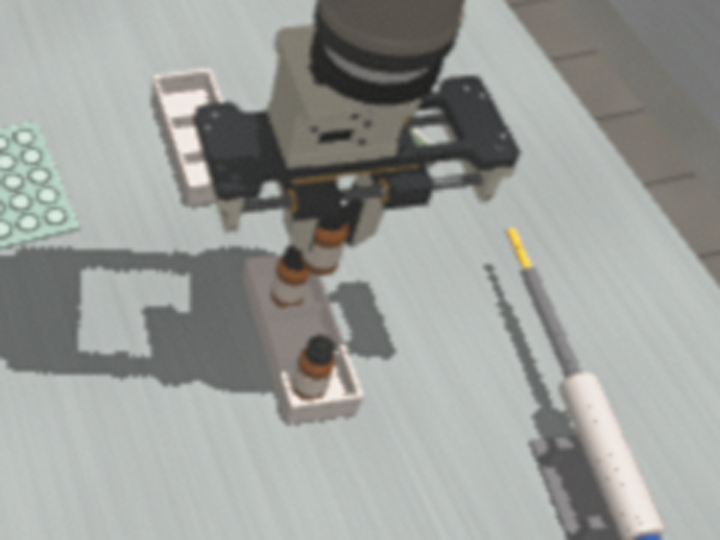

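The bottle hangs upright in the grip at crop (326,245), over the gap between bottle_a (290,280) and bottle_b (317,370). Lowering now.

Request:
arm_command(xyz=[[0,1,-20],[0,0,-20],[0,0,-20],[0,0,-18],[0,0,-12],[0,0,-8],[0,0,-4],[0,0,-1],[0,0,0],[0,0,0]], spin=[0,0,0,0,0,0,0,0,0,0])

```text
time: 6.6
tool_pos: [0.6844, -0.124, 0.2146]
tool_rot: [3.14, 0.0, 1.472]
contact_force: [-0.1, -0.6, -0.3]
opening: 0.0263
grip_force: 15.0
```

Request:
arm_command(xyz=[[0,0,-2],[0,0,0],[0,0,0]], spin=[0,0,0])

```text
time: 6.9
tool_pos: [0.6841, -0.1239, 0.2118]
tool_rot: [3.141, 0.0, 1.472]
contact_force: [0.3, 0.5, -0.8]
opening: 0.0261
grip_force: 15.0
```

Request:
arm_command(xyz=[[0,0,0],[0,0,0],[0,0,0],[0,0,0],[0,0,0],[0,0,10],[0,0,20],[0,0,30],[0,0,30],[0,0,10]], spin=[0,0,0,0,0,0,0,0,0,0], jaw=1)

```text
time: 7.9
tool_pos: [0.6847, -0.1241, 0.3164]
tool_rot: [3.135, 0.001, 1.472]
contact_force: [0.9, -0.5, 1.1]
opening: 0.0914
grip_force: 0.0
```

Request:
arm_command(xyz=[[-20,-15,0],[-25,-18,0],[-25,-18,0],[-25,-18,0],[-25,-18,0],[-25,-18,0],[-25,-18,0],[-25,-18,0],[-25,-18,0],[-22,-18,0],[-15,-14,0],[-6,-5,0],[0,0,0],[0,0,0]], spin=[0,0,0,-1,0,0,0,0,0,0,0,0,0,0])

```text
time: 9.3
tool_pos: [0.4216, -0.3195, 0.3116]
tool_rot: [3.141, -0.0, 1.455]
contact_force: [0.5, -0.2, 1.0]
opening: 0.0918
grip_force: 0.0
```

```bash
python3 - <<'E'
from h import *
for n in("top","side"):
    c=read_camera(n);np.savez(f"{n}2.npz",**c);P=pts(c)
    Q=P[inrect(P,(.684,-.1245),.085,.026,.036)];print(n,"fill",len(Q),rect(Q))
    Q=P[inrect(P,(.421,-.32),.085,.026,.036)];print("from",len(Q),len(Q) and rect(Q))
    T=P[inrect(P,(.684,-.1245),.085,.066,.078)]
    for y in(-.082,-.1245,-.166):
        q=T[abs(T[:,1]-y)<.02];print(len(q),len(q) and np.round(q.mean(0)*1000,1))
    cv2.imwrite(f"pics/{n}2.png",c["img"][:,:,::-1])
E
```

```text
top fill 222 (array([ 684. , -124.6]), np.float32(-6.3), array([ 55.4, 136.2]))
from 123 (array([ 421.2, -319. ]), np.float32(-6.7), array([ 54.1, 136.2]))
20 [691.1 -82.2  68.7]
14 [ 684.4 -122.7   69.3]
17 [ 675.9 -164.7   68.1]
side fill 374 (array([ 683.8, -123.8]), np.float32(-5.7), array([ 55.6, 137.5]))
from 288 (array([ 420. , -325.3]), np.float32(-6.6), array([ 54. , 124.6]))
25 [690.7 -83.6  68.3]
30 [ 682.9 -124.8   68.3]
29 [ 676.9 -165.6   68.4]
```

View pics/side2.png

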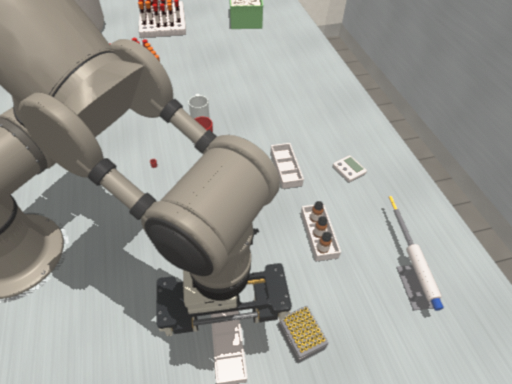

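All three bottles stand in tray_fill at (320,228). The gripper is over tray_from at (228,345). Gripping the tray now.

Request:
arm_command(xyz=[[0,0,-25],[0,0,-25],[0,0,-25],[0,0,-25],[0,0,-15],[0,0,-8],[0,0,0],[0,0,0]], spin=[0,0,0,0,0,0,0,0])

```text
time: 10.2
tool_pos: [0.4216, -0.3199, 0.1893]
tool_rot: [3.141, 0.001, 1.455]
contact_force: [1.0, -0.0, -0.6]
opening: 0.092
grip_force: 0.0
```

Request:
arm_command(xyz=[[0,0,0],[0,0,0],[0,0,0],[0,0,0],[0,0,0],[0,0,0],[0,0,0],[0,0,5],[0,0,20],[0,0,30],[0,0,30],[0,0,25],[0,0,0]], spin=[0,0,0,0,0,0,0,0,0,0,0,0,0], jaw=-1, squeeze=20)

```text
time: 11.5
tool_pos: [0.4217, -0.3205, 0.3022]
tool_rot: [3.136, 0.004, 1.455]
contact_force: [0.7, 0.3, -0.9]
opening: 0.0538
grip_force: 20.0
```

Request:
arm_command(xyz=[[8,12,0],[14,22,0],[17,28,0],[17,28,0],[17,28,0],[17,28,0],[17,28,0],[17,28,0],[17,28,0],[17,28,0],[17,28,0],[17,28,0],[17,28,0],[17,28,0],[14,22,0],[10,16,0],[6,8,0],[2,0.5,0],[0,0,0],[0,0,0]], spin=[0,0,0,0,0,0.9,0.9,0.9,0,0,0,0,0,0,0,0,0,0,0,0])

```text
time: 13.5
tool_pos: [0.6788, 0.0957, 0.2983]
tool_rot: [-3.141, 0.0, 1.501]
contact_force: [-0.3, 0.1, -1.8]
opening: 0.0538
grip_force: 20.0
```

```bash
python3 - <<'E'
from h import *
print(observe()["tool_pos"],observe()["tool_rot"])
for n in("top","side"):
    c=read_camera(n);np.savez(f"{n}3.npz",**c);P=pts(c)
    for a,b in((.02,.036),(.115,.148)):
        Q=P[inrect(P,(.676,.0965),.085,a,b)];print(n,a,len(Q),len(Q)>5 and rect(Q))
    cv2.imwrite(f"pics/{n}3.png",c["img"][:,:,::-1])
i=cv2.imread("pics/side3.png")[90:270,180:420]
cv2.imwrite("pics/crop3.png",cv2.resize(i,(720,540),interpolation=cv2.INTER_CUBIC))
E
```

```text
[0.67883408 0.09572379 0.29833777] [-3.14063442e+00  3.46620767e-04  1.50066816e+00]
top 0.02 31 (array([672. ,  96.2]), np.float32(-3.7), array([ 46.1, 136. ]))
top 0.115 180 (array([677. ,  95.5]), np.float32(-2.9), array([ 54.2, 136.1]))
side 0.02 311 (array([674.4,  96.5]), np.float32(-3.2), array([ 55.3, 138.7]))
side 0.115 978 (array([676.,  91.]), np.float32(9.9), array([ 84.4, 136.6]))
```

View pics/crop3.png

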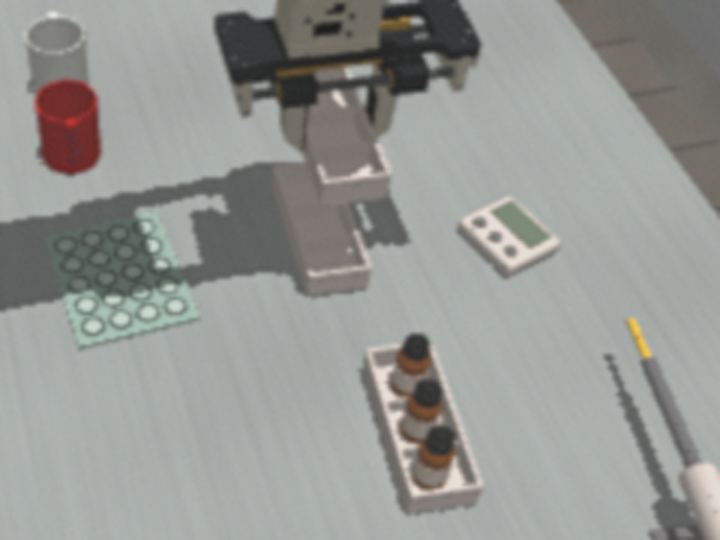

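The tray is held level at crop (345,150), straight above the spare (320,240). The offset is about 2 mm in x.

Request:
arm_command(xyz=[[-2,0.5,-20],[0,0,-20],[0,0,-15],[0,0,-10],[0,0,-6],[0,0,-4],[0,0,-3],[0,0,-2],[0,0,-2],[0,0,0],[0,0,0]], spin=[0,0,0,0,0,0,0,0,0,0,0])

```text
time: 14.7
tool_pos: [0.6772, 0.0971, 0.217]
tool_rot: [3.141, -0.0, 1.502]
contact_force: [0.0, 0.4, -1.0]
opening: 0.0536
grip_force: 20.0
```

Request:
arm_command(xyz=[[0,0,-1],[0,0,-1],[0,0,0],[0,0,0]], spin=[0,0,0,0])

```text
time: 15.1
tool_pos: [0.6772, 0.0971, 0.2149]
tool_rot: [3.141, -0.0, 1.502]
contact_force: [0.7, 0.7, -0.2]
opening: 0.0538
grip_force: 20.0
```

Request:
arm_command(xyz=[[0,0,0],[0,0,0],[0,0,0],[0,0,0],[0,0,0],[0,0,20],[0,0,25],[0,0,30],[0,0,20]], spin=[0,0,0,0,0,0,0,0,0], jaw=1)

```text
time: 16.0
tool_pos: [0.6774, 0.0971, 0.3121]
tool_rot: [3.139, -0.0, 1.502]
contact_force: [1.0, 0.2, -0.2]
opening: 0.0917
grip_force: 0.0
```

Request:
arm_command(xyz=[[-10,14,0],[-14,20,0],[-14,20,0],[-14,20,0],[-14,20,0],[-14,20,0],[-14,20,0],[-14,20,0],[-14,20,0],[-14,20,0],[-14,20,0],[-14,20,0],[-14,15,0],[-10,8,0],[0,0,0],[0,0,0]], spin=[0,0,0,0,0,2,2,0,0,0,0,0,0,0,0,0])

```text
time: 17.6
tool_pos: [0.489, 0.3539, 0.3094]
tool_rot: [-3.141, 0.001, 1.572]
contact_force: [-0.2, 0.5, 0.4]
opening: 0.0916
grip_force: 0.0
```

```bash
python3 - <<'E'
from h import *
for n in("top","side"):
    c=read_camera(n);np.savez(f"{n}4.npz",**c);P=pts(c)
    for a,b in((.01,.028),(.05,.064)):
        Q=P[inrect(P,(.676,.0965),.085,a,b)];print(n,a,len(Q),len(Q)>5 and rect(Q),np.median(Q[:,2]))
    Q=P[inrect(P,(.4887,.3548),.045,.055,.08)];print("beaker",len(Q),len(Q)>5 and rect(Q))
    cv2.imwrite(f"pics/{n}4.png",c["img"][:,:,::-1])
i=cv2.imread("pics/side4.png")[60:240,140:380]
cv2.imwrite("pics/crop4.png",cv2.resize(i,(720,540),interpolation=cv2.INTER_CUBIC))
E
```

```text
top 0.01 52 (array([659.5,  95.8]), np.float32(17.0), array([ 65.9, 133.8])) 0.020417879082886503
top 0.05 221 (array([676.8,  97. ]), np.float32(-4.1), array([ 54.7, 136.3])) 0.05600823908890962
beaker 90 (array([489.3, 353.4]), np.float32(-49.9), array([54.8, 56.3]))
side 0.01 162 (array([650.9,  85.7]), np.float32(18.7), array([ 50.7, 139.4])) 0.018650907422016638
side 0.05 275 (array([675.5,  97.6]), np.float32(-4.2), array([ 54.9, 139.4])) 0.05630911826943219
beaker 186 (array([488.3, 355.7]), np.float32(30.9), array([59.4, 59.6]))
```

View pics/crop4.png

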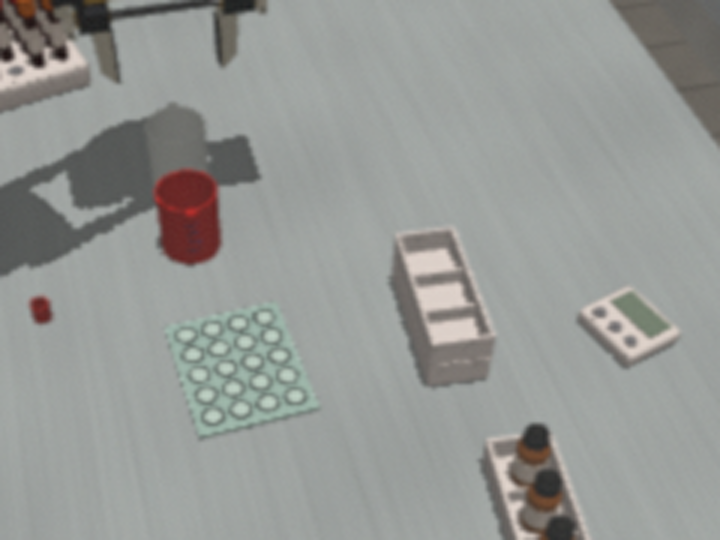

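The stack is seated at crop (443,305): rim at 56 mm and about 1 mm off in xy. The beaker stands at (175,140), shaded by the gripper.

Request:
arm_command(xyz=[[0,1,-25],[0,0,-25],[0,0,-25],[0,0,-20],[0,0,-10],[0,0,-5],[0,0,0],[0,0,0]], spin=[0,0,0,0,0,0,0,0])

```text
time: 18.5
tool_pos: [0.4896, 0.3551, 0.2007]
tool_rot: [3.14, -0.001, 1.571]
contact_force: [1.4, 0.3, -0.3]
opening: 0.092
grip_force: 0.0
```

Request:
arm_command(xyz=[[0,0,0],[0,0,0],[0,0,0],[0,0,0],[0,0,0],[0,0,0],[0,0,0],[0,0,5],[0,0,20],[0,0,30],[0,0,30],[0,0,25],[0,0,0],[0,0,0]], spin=[0,0,0,0,0,0,0,0,0,0,0,0,0,0], jaw=-1, squeeze=8)

```text
time: 19.9
tool_pos: [0.489, 0.355, 0.3098]
tool_rot: [3.141, -0.0, 1.571]
contact_force: [-0.4, 0.7, -0.3]
opening: 0.0586
grip_force: 8.0
```

Request:
arm_command(xyz=[[0,-10,0],[1,-20,0],[1,-26,0],[1,-26,0],[1,-26,0],[1,-26,0],[1,-26,0],[1,-26,0],[1,-26,0],[1,-26,0],[1,-26,0],[1,-26,0],[1,-26,0],[0,-24,0],[0,-18,0],[0,-12,0],[0,-6,0],[0,0,0],[0,0,0],[0,0,0]], spin=[0,0,0,0,0,0,0,0,0,0,0,0,0,0,0,0,0,0,0,0])

```text
time: 21.9
tool_pos: [0.5011, -0.0202, 0.3097]
tool_rot: [-3.141, -0.0, 1.572]
contact_force: [0.9, -0.0, -0.5]
opening: 0.058
grip_force: 8.0
```

Request:
arm_command(xyz=[[0,0,-20],[0,0,-25],[0,0,-25],[0,0,-18],[0,0,-10],[0,0,-5],[0,0,-3],[0,0,0],[0,0,0]], spin=[0,0,0,0,0,0,0,0,0])

```text
time: 22.8
tool_pos: [0.5014, -0.021, 0.2044]
tool_rot: [3.14, 0.0, 1.571]
contact_force: [0.3, -0.2, -0.2]
opening: 0.0584
grip_force: 8.0
```

Request:
arm_command(xyz=[[0,0,-2],[0,0,-1],[0,0,-1],[0,0,0],[0,0,0]], spin=[0,0,0,0,0])

```text
time: 23.3
tool_pos: [0.5012, -0.021, 0.1999]
tool_rot: [3.141, 0.0, 1.571]
contact_force: [-0.4, 0.6, 0.9]
opening: 0.0581
grip_force: 8.0
```

Request:
arm_command(xyz=[[0,0,0],[0,0,0],[0,0,0],[0,0,0],[0,0,0],[0,0,20],[0,0,25],[0,0,30],[0,0,30]], spin=[0,0,0,0,0,0,0,0,0], jaw=1)

```text
time: 24.2
tool_pos: [0.5009, -0.0209, 0.3057]
tool_rot: [-3.141, -0.0, 1.571]
contact_force: [0.5, -0.2, 0.1]
opening: 0.0917
grip_force: 0.0
```

Request:
arm_command(xyz=[[2,-10,0],[5,-20,0],[5,-25,0],[5,-25,0],[5,-25,0],[5,-25,0],[5,-25,0],[5,-25,0],[5,-25,0],[5,-25,0],[5,-25,0],[5,-25,0],[5,-20,0],[0,-12,0],[0,-6,0],[0,0,0],[0,0,0]], spin=[0,0,0,2,2,2,2,2.3,0,0,0,0,0,0,0,0,0])

```text
time: 25.9
tool_pos: [0.563, -0.3382, 0.3046]
tool_rot: [-3.141, -0.001, 1.752]
contact_force: [-0.2, -0.0, 0.6]
opening: 0.0918
grip_force: 0.0
```

```bash
python3 - <<'E'
from h import *
print(observe()["tool_pos"],observe()["tool_rot"])
for n in("top","side"):
    c=read_camera(n);np.savez(f"{n}5.npz",**c);P=pts(c)
    Q=P[inrect(P,(.563,-.3385),.075,.03,.065)];print(n,len(Q),len(Q)>5 and rect(Q))
    Q=P[inrect(P,(.501,-.021),.045,.055,.08)];print("beaker",len(Q),len(Q)>5 and rect(Q))
    cv2.imwrite(f"pics/{n}5.png",c["img"][:,:,::-1])
E
```

```text
[ 0.56303494 -0.33824217  0.304573  ] [-3.14132110e+00 -7.45145277e-04  1.75158811e+00]
top 642 (array([ 563.2, -338.4]), np.float32(10.7), array([62.3, 82.4]))
beaker 72 (array([501.1, -20.8]), np.float32(41.0), array([55.1, 56.9]))
side 1021 (array([ 563.3, -343.6]), np.float32(10.9), array([62. , 70.2]))
beaker 210 (array([500. , -20.9]), np.float32(-28.7), array([56.1, 58.1]))
```

View pics/side5.png

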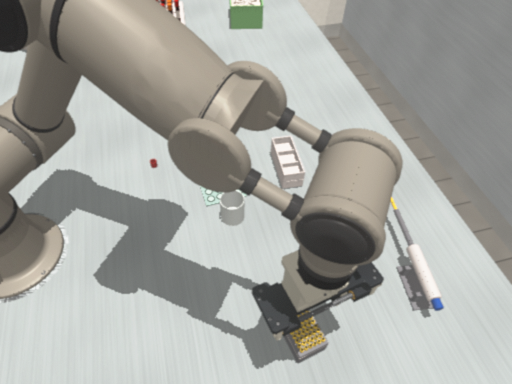

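The beaker stands upright to the right of the plate at (232,208). The gripper is over the rack at (307,335).

Request:
arm_command(xyz=[[0,0,-25],[0,0,-25],[0,0,-25],[0,0,-22],[0,0,-12],[0,0,-7],[0,0,0],[0,0,0]], spin=[0,0,0,0,0,0,0,0])

```text
time: 26.8
tool_pos: [0.5635, -0.339, 0.1898]
tool_rot: [3.14, 0.001, 1.751]
contact_force: [0.2, -0.2, 0.1]
opening: 0.092
grip_force: 0.0
```

Request:
arm_command(xyz=[[0,0,0],[0,0,0],[0,0,0],[0,0,0],[0,0,0],[0,0,0],[0,0,0],[0,0,5],[0,0,20],[0,0,30],[0,0,30],[0,0,25],[0,0,0],[0,0,0]], spin=[0,0,0,0,0,0,0,0,0,0,0,0,0,0], jaw=-1, squeeze=25)

```text
time: 28.2
tool_pos: [0.5629, -0.3388, 0.2984]
tool_rot: [-3.142, -0.0, 1.751]
contact_force: [-0.6, 0.4, -1.8]
opening: 0.0616
grip_force: 25.0
```

Request:
arm_command(xyz=[[-3,10,0],[-5,18,0],[-5,20,0],[-5,20,0],[-5,20,0],[-5,20,0],[-5,20,0],[-5,20,0],[-5,20,0],[-5,20,0],[-5,18,0],[-5,13,0],[0,7,0],[0,3,0],[0,0,0],[0,0,0],[0,0,0]], spin=[0,0,-1,-1,-1,-1,-1,-1,-1.2,0,0,0,0,0,0,0,0])

```text
time: 29.9
tool_pos: [0.5053, -0.1105, 0.2987]
tool_rot: [3.141, 0.0, 1.625]
contact_force: [-0.7, -0.2, -0.9]
opening: 0.0615
grip_force: 25.0
```

Request:
arm_command(xyz=[[0,0,-20],[0,0,-25],[0,0,-25],[0,0,-18],[0,0,-10],[0,0,-5],[0,0,-3],[0,0,0],[0,0,0]], spin=[0,0,0,0,0,0,0,0,0])

```text
time: 30.8
tool_pos: [0.5054, -0.1101, 0.1934]
tool_rot: [3.14, 0.001, 1.626]
contact_force: [-0.2, -0.1, -1.5]
opening: 0.0615
grip_force: 25.0
```

Request:
arm_command(xyz=[[0,0,-2],[0,0,-1],[0,0,-1],[0,0,0],[0,0,0]], spin=[0,0,0,0,0])

```text
time: 31.3
tool_pos: [0.5052, -0.1099, 0.189]
tool_rot: [3.141, 0.0, 1.626]
contact_force: [-0.3, 0.4, 1.5]
opening: 0.0619
grip_force: 25.0
```

Request:
arm_command(xyz=[[0,0,0],[0,0,0],[0,0,0],[0,0,0],[0,0,0],[0,0,20],[0,0,25],[0,0,30],[0,0,30],[-10,-20,10],[-10,-25,10],[-10,-25,0],[-10,-25,0],[-10,-25,0],[-10,-25,0],[-10,-25,0],[-10,-25,0],[0,-10,0],[0,0,0],[0,0,0]], spin=[0,0,0,0,0,0,0,0,0,0,0,0,0,0,0,0,0,0,0,0], jaw=1)

```text
time: 33.3
tool_pos: [0.4254, -0.3143, 0.3136]
tool_rot: [-3.142, -0.001, 1.626]
contact_force: [0.6, 0.2, -0.2]
opening: 0.0916
grip_force: 0.0
```

```bash
python3 - <<'E'
from h import *
for n in("top","side"):
    c=read_camera(n);np.savez(f"{n}6.npz",**c);P=pts(c)
    for nm,xy,r,a,b in(("rack",(.505,-.110),.058,.03,.065),("beaker",(.501,-.021),.040,.055,.08),("stack",(.676,.0965),.085,.05,.064),("fill",(.684,-.1245),.085,.026,.036)):
        Q=P[inrect(P,xy,r,a,b)];print(n,nm,len(Q),len(Q)>5 and rect(Q),np.median(Q[:,2]))
    cv2.imwrite(f"pics/{n}6.png",c["img"][:,:,::-1])
E
```

```text
top rack 716 (array([ 504.8, -109.7]), np.float32(3.2), array([62.3, 80.1])) 0.04432750483921433
top beaker 72 (array([501. , -20.8]), np.float32(41.1), array([55.2, 56.9])) 0.06802190816382692
top stack 216 (array([676.8,  97. ]), np.float32(-3.7), array([ 54.7, 136.2])) 0.056166129952282096
top fill 214 (array([ 684.4, -124.7]), np.float32(-5.6), array([ 54.8, 135.9])) 0.030071301154590335
side rack 128 (array([ 526.2, -125. ]), np.float32(0.2), array([19.5, 50.1])) 0.04392182875006706
side beaker 0 False nan
side stack 281 (array([675.7,  97.2]), np.float32(-4.4), array([ 55.2, 140.3])) 0.056069355059362946
side fill 367 (array([ 683.6, -123.7]), np.float32(-5.9), array([ 55.6, 138.4])) 0.03095216562437786
  return _methods._mean(a, axis=axis, dtype=dtype,
  ret = ret.dtype.type(ret / rcount)
```

View pics/side6.png

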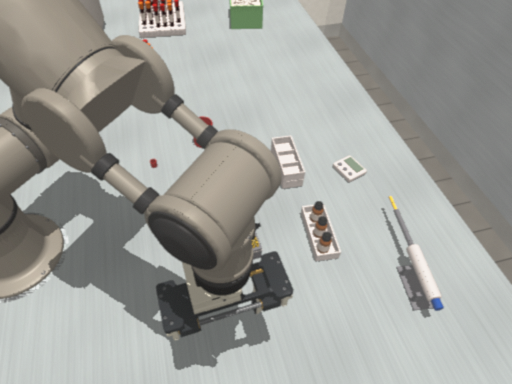

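The side view shows the bottles (320,228) and the stack (288,160) in order, with the arm hiding the beaker and rack. The top camera confirms those two, 89 mm apart on the plate's line. The gripper is clear of everything, so I'm handing in.

```bash
python3 -c "
from cell import *
print(hand_in())"
```

```text
the job is handed in; nothing more can be done
None
```

The bench is set out and handed in, with no verdict shown: the bottle stands in tray_fill's middle place, tray_from is seated on the spare tray, and by the last top-camera measurements the beaker and rack stand right of the plate on its middle line with gaps of about 2 cm.

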